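# Tamp the rough stones level in their bin

## Task

Take the flat tamper out of its tray and press the nine rough stones in the white bin down until every one sits firmly on the bed and their tops are level. Press with the tamper only, steadily and gently (the stones crack at about 30 N), and keep the gripper off the bin and stones. Then set the tamper down gently upright in its tray, let go, and leave everything else on the bench undisturbed.

Things in the scene. Friction and masses are not known exactly. Their poses are not given: they have to be found in the camera images.
- bin: Square white plastic bin fixed to the table, origin at the centre of its underside. 136 x 136 mm outside, inside 124 x 124 mm (walls 6 mm), rim 76 mm above the table; x and y axes parallel to its walls. It holds nine rough stones in a 3 x 3 grid of 40 mm pitch, each about 38 mm across with a flat top 30 mm across.
- bin_rim (a point): Centre of the bin at rim height. Stones only slide up and down, each held by 2 to 3 N of friction (four at once: 8 to 11 N); they stay where pushed. Their bed is a rubber mat that gives 1 mm per 25 N; its depth differs each time and must be felt: fully down, the tops lie 20 to 42 mm below the rim, all level. A stone on its bed goes no further except with the mat.
- stone0 (a joint): How far this stone stands above its fully-down level, in m (0 = firmly on its bed, at most 0.016). Stone at x -40 mm, y -40 mm from the bin's centre along the bin's own axes.
- stone1 (a joint): How far this stone stands above its fully-down level, in m (0 = firmly on its bed, at most 0.016). Stone at x -40 mm, y 0 mm from the bin's centre along the bin's own axes.
- stone2 (a joint): How far this stone stands above its fully-down level, in m (0 = firmly on its bed, at most 0.016). Stone at x -40 mm, y 40 mm from the bin's centre along the bin's own axes.
- stone3 (a joint): How far this stone stands above its fully-down level, in m (0 = firmly on its bed, at most 0.016). Stone at x 0 mm, y -40 mm from the bin's centre along the bin's own axes.
- stone4 (a joint): How far this stone stands above its fully-down level, in m (0 = firmly on its bed, at most 0.016). Stone at x 0 mm, y 0 mm from the bin's centre along the bin's own axes.
- stone5 (a joint): How far this stone stands above its fully-down level, in m (0 = firmly on its bed, at most 0.016). Stone at x 0 mm, y 40 mm from the bin's centre along the bin's own axes.
- stone6 (a joint): How far this stone stands above its fully-down level, in m (0 = firmly on its bed, at most 0.016). Stone at x 40 mm, y -40 mm from the bin's centre along the bin's own axes.
- stone7 (a joint): How far this stone stands above its fully-down level, in m (0 = firmly on its bed, at most 0.016). Stone at x 40 mm, y 0 mm from the bin's centre along the bin's own axes.
- stone8 (a joint): How far this stone stands above its fully-down level, in m (0 = firmly on its bed, at most 0.016). Stone at x 40 mm, y 40 mm from the bin's centre along the bin's own axes.
- tamper_handle (a point): Point to grasp on the tamper: on the axis of its upright square wooden handle (26 x 26 mm, its sides parallel to this frame's x and y), 75 mm above the tamper's flat underside and 35 mm below the handle's top. Foot: flat square steel plate 60 x 60 x 14 mm, sides parallel to the handle's. 110 mm tall, about 0.45 kg, z up.
- tray_in (a point): Centre of the inner floor of the tamper's shallow square dark steel tray, 5 mm above the table; fixed to the table, 86 x 86 mm outside, walls 5 mm (inside 76 x 76 mm), rim 22 mm above the table. The tamper starts standing in it. x and y axes parallel to its walls.
- jar: Small closed glass jar with a steel lid, 50 mm across, 60 mm tall; a bystander, to be left alone. Origin at its underside.
- brush: Hand brush lying on the table; a bystander, to be left alone. Origin at its underside.
- rock: Loose faceted rock, 68 mm across, 44 mm tall; a bystander, to be left alone. Origin at its underside.
- squeeze_bottle: Clear plastic bottle, 64 mm across, 150 mm tall; a bystander, to be left alone. Origin at its underside.
- dish: White bowl, 110 mm across, 35 mm tall; a bystander, to be left alone. Origin at its underside.
- slab: Flat stone slab 90 x 60 x 8 mm; a bystander, to be left alone. Origin at its underside.
- scraper: Hand scraper lying on the table; a bystander, to be left alone. Origin at its underside.
There are look-alikes about, which are no part of the job. Of the things that look like the part that bears tray_in, take the one that is farthest from the robot's base at the start.

How it is judged (in metres and radians):
On the way, in this order (a step that is already met when the one before it is completed fails the run):
1. the tamper is lifted clear of its tray (height (world z) of tamper_handle above 0.115 m), for 0.1 s.
2. all nine stones are pressed down level (each within 2.5 mm of its bed) (value of joint each of stone0, stone1, stone2, stone3, stone4, stone5, stone6, stone7, stone8 below 0.0025 m), for 0.2 s.
At the end, for the whole second after the job is handed in: All nine stones within 2.5 mm of fully down; the tamper stands upright (within 0.1 rad) on the floor of its tray, its axis within 16 mm of the tray's centre, at rest and released (all of step 2 and horizontal distance between tamper_handle and tray_in below 0.016 m and angle between tamper_handle's own z axis and vertical below 0.1 rad and z of tamper_handle in the frame of tray_in below 0.08 m and angular speed of tamper below 0.1 rad/s); the robot touches nothing.
It fails at once if the tamper presses on the stones or bin with more than 30 N (contact force between tamper and bin above 30 N).
It fails at once if the robot itself touches the bin or the stones (contact force between any of the fingers, the arm and bin above 1 N).
It fails at once if the tamper is dropped into its tray (moving faster than 0.4 m/s within 6 mm of the tray's floor) (horizontal distance between tamper_handle and tray_in below 0.03 m and z of tamper_handle in the frame of tray_in below 0.081 m and linear speed of tamper above 0.4 m/s).
It fails at once if a bystander is moved by more than 25 mm (distance of any of jar, brush, rock, squeeze_bottle, dish, slab, scraper from where it was at the start of the episode above 0.025 m).
It also fails if it takes over 61 s, if anything falls off the work surface, if the arm or the gripper's body presses on something with over 40 N, if the wrist force passes 120 N, or if a joint passes its speed limit or range.

## Robot

A 6-joint arm with a two-finger parallel gripper is mounted at the origin on the work surface. World frame = base frame: x ahead of the robot, y to its left, z up, the work surface at z = 0. Lengths are in mm, angles in rad, forces in N, time in s.
With the tool pointing down it reaches from about 350 to 875 mm from the base axis. Payload 4.2 kg.
Tool frame: the origin (TCP) lies midway between the tips of the shut fingers; the grasp point (between the pads) lies 19 mm behind it; z points along the fingers, y is the line along which they close (so a half turn about z gives the same grasp; the last joint's range is limited). The gripper opens to 85 mm and grips with 20 to 120 N. Pads are 22 mm wide; open, the fingers measure 114 mm over their backs; the gripper's body (76 mm by 85 mm) begins 54 mm behind the grasp point. The pads swing forward as they close: fully open they stand 13 mm farther back than shut.
Start: joints at [-1.043, 0.385, 0.008, 0, -1.194, -0.259], TCP at [166.001, -602.53, 231.312] pointing down, gripper open.
Joint ranges: [-3.14, 3.14], [-1.21, 2.06], [-1.07, 1.41], [-3.16, 2.05], [-2.99, -0.16], [-3.1, 3.1]. Speed limits (rad/s): [2.79, 2.79, 3.14, 3.14, 3.14, 3.14].

## Interface

Orientations are given as a unit quaternion [x, y, z, w].
In Python, from bench import arm, eyes, nets gives the robot as it stands.
- The arm moves only by the tool apply_moves, never from a script. Its arguments are lists of equal length, an entry for each row: "delta_rot": the turn, a rotation vector about the tool's x, y, z as a fraction of full scale, a list of three; "xyz": the shift along the tool's x, y, z as a fraction of full scale, a list of three; "hand": the gripper command: -1 is fully open, 1 is shut, values between are in proportion. In form: {"delta_rot": [[ax, ay, az], ...], "xyz": [[dx, dy, dz], ...], "hand": [hand, ...]}. A call has 1 to 20 rows; each row shifts and turns the commanded pose from where the row before left it, along the tool's axes as they then stand; what a row does not reach is not made up. Full scale, the value 1, is 0.025 m for a shift and 6 degrees for a turn. A row lasts 1/12 s, in which the tool goes at most 41.7 mm and 7.16 degrees, less where a joint would pass 70% of its speed; a pose out of reach is approached as far as the arm can. A call with a number of a shift or a turn outside -1 to 1 is refused whole. A call with a gripper value outside its range is refused whole. The fingers move at their own pace and stop on an object; the grip force is fixed at half the most. Time passes only in rows, so rows that do not move let the fingers close. It gives the time, the measured TCP pose, the force, the opening and the grip force at its end, in the units of the state.
- arm.read_state(): the state, without advancing time (a new reading comes with each control period).
- eyes.get_image(name): name is "scene" or "top" or "wrist"; returns a dict with "frame" (480x640x3 uint8, red, green, blue), "range_z" (480x640 float32, mm along the optical axis (not along the pixel's ray), 0 where there is no reading), "camera_matrix" (3x3 intrinsics, pixels), "dist" ([k1, k2, p1, p2, k3] as OpenCV has them; the pictures are not rectified), "R" (3x3) and "t" (3): a world point X has camera coordinates R X + t; the wrist camera has in their place "hand_eye" (4x4, takes a point from camera to tool coordinates, whose origin is the TCP and whose axes are the flange's). Camera axes: x right, y down, z forward; pixel columns grow to the right and rows downward; lengths in mm; the calibration is good to about 2 mm. A picture is of the moment at which its call begins: read the wrist's pose just before it.
- arm.job_done(): hands the job in; it is judged then, once.
Trained networks look in a picture, given as the dict that the camera call returned (one of the last four; its "shot" number tells which), for a name from the list of things; names that differ only in an ending like _2 or _b are one class to them, and where a whole thing is asked for, a point or a joint stands for the part that bears it (a point fixed in the world has none). Each returns a list of dicts, best first, with "score" (0 to 1); they miss things now and then, are a little off and sometimes report something else, mostly with a low value. They report only what shows in the picture. A call takes as long as a camera call. They do not tell look-alikes from the thing itself.
- nets.look_for(name, picture): "bbox" ([left, top, right, bottom] in pixels, round what is visible of it).
- nets.masks_of(name, picture): "region" (480x640 bool, what is visible of it) and "bbox" ([left, top, right, bottom] in pixels, round what is visible of it).
The state is a dict: "clock": time; "joints": joint angles; "joint_vel": joint speeds; "joint_efforts": joint torques, N m; "position": TCP position; "ee_rot": TCP orientation; "contact_force": force on the tool from outside, world axes, zero at the start; "wrist_torque": the same for the moment, N m; "gripper_width": finger opening in mm; "grasp_force": force on a finger pad.
Only numpy, scipy, OpenCV 4.12 (cv2) and the standard library are available. Lean on these libraries where they do the work, as an engineer would, in place of code of your own. Each camera call takes 0.05 s, during which the arm holds its last target. There are 200 camera calls.

## Working session

There is one attempt and no reset: what is moved stays moved. The work goes in short steps, Python scripts to look and compute and a tool call to move; the robot and the scene stay as the last step left them, time stands still between calls to the robot, and variables do not carry over. Pictures are saved under pics/ and viewed, at most 10 in all, crops included, and the job is handed in when it is done.

Besides the shell and the picture viewer there is one more tool, called after ">>>" by a JSON object that holds its "name" and its "arguments". apply_moves: Moves the arm, as the interface text tells. Its arguments: {"type":"object","properties":{"delta_rot":{"type":"array"},"xyz":{"type":"array"},"hand":{"type":"array"}},"required":["delta_rot","xyz","hand"]}

```bash
mkdir -p pics; python3 - <<'E'
from bench import arm, eyes, nets
import cv2,numpy as np
s=arm.read_state();print({k:np.round(v,3).tolist() for k,v in s.items()})
for n in ["scene","top"]:
    p=eyes.get_image(n);cv2.imwrite(f"pics/{n}0.png",p["frame"][:,:,::-1])
    np.savez(f"{n}0.npz",**{k:v for k,v in p.items()})
    for o in ["bin","tamper_handle","tray_in"]:
        try: print(n,o,[(np.round(d["bbox"]).tolist(),round(d["score"],2)) for d in nets.look_for(o,p)])
        except Exception as e: print(n,o,e)
E
```

```text
{'clock': 0.0, 'joints': [-1.043, 0.386, 0.007, -0.0, -1.194, -0.259], 'joint_vel': [0.0, 0.001, 0.0, 0.001, 0.001, -0.0], 'joint_efforts': [-0.001, -39.229, 18.84, 4.186, -0.005, -0.0], 'position': [165.846, -601.987, 230.213], 'ee_rot': [-0.134, 0.991, 0.001, -0.0], 'contact_force': [-0.783, 0.589, 0.806], 'wrist_torque': [-0.019, 0.04, 0.011], 'grasp_force': 0.0, 'gripper_width': 85.176}
scene bin [([253.0, 246.0, 322.0, 322.0], 0.73)]
scene tamper_handle [([406.0, 236.0, 438.0, 282.0], 0.85), ([285.0, 289.0, 301.0, 295.0], 0.62)]
scene tray_in [([374.0, 216.0, 417.0, 245.0], 0.96), ([404.0, 170.0, 437.0, 195.0], 0.96), ([209.0, 348.0, 261.0, 398.0], 0.59), ([399.0, 254.0, 445.0, 287.0], 0.57)]
top bin [([394.0, 218.0, 414.0, 233.0], 0.23)]
top tamper_handle [([223.0, 202.0, 254.0, 231.0], 0.93), ([110.0, 244.0, 202.0, 313.0], 0.61)]
top tray_in [([215.0, 195.0, 259.0, 241.0], 0.87), ([163.0, 341.0, 205.0, 384.0], 0.62), ([279.0, 115.0, 365.0, 137.0], 0.57), ([228.0, 260.0, 267.0, 300.0], 0.55)]
```

View pics/scene0.png

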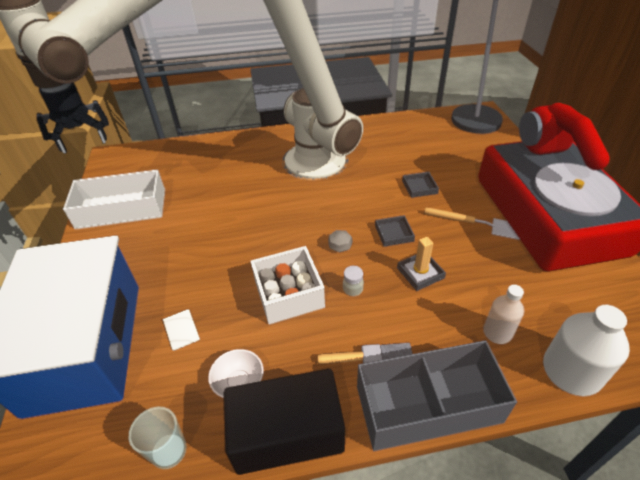

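View pics/top0.png

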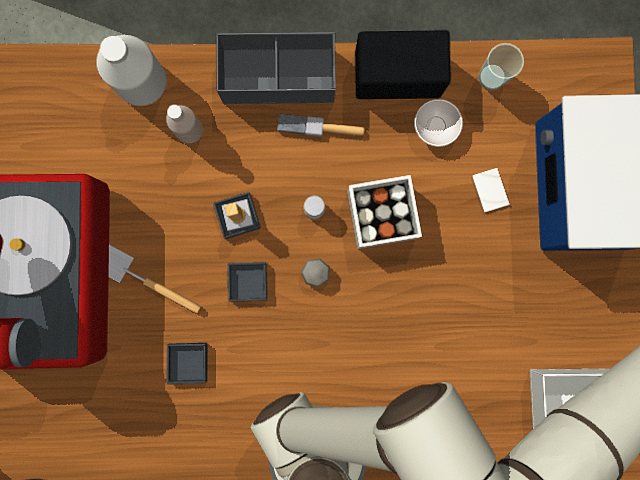

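The top view shows the tamper in its tray at (237,216), the farthest of three trays, and the bin at (384,211). The jar (314,208) and rock (316,272) are between or near them.

```bash
cat > h.py <<'E'
import numpy as np,cv2
from scipy.spatial.transform import Rotation as Ro
def cloud(p,state=None):
    v,u=np.nonzero(p["range_z"]>0);z=p["range_z"][v,u].astype(float)
    xy=cv2.undistortPoints(np.stack([u,v],1).astype(np.float64)[:,None],np.array(p["camera_matrix"],float),np.array(p["dist"],float))[:,0]
    P=np.c_[xy*z[:,None],z]
    if "R" in p and state is None: return (P-np.array(p["t"]).ravel())@np.array(p["R"]),u,v
    H=np.array(p["hand_eye"]);P=P@H[:3,:3].T+H[:3,3]
    return Ro.from_quat(state["ee_rot"]).apply(P)+np.array(state["position"]),u,v
def rect(P):
    (c,s,a)=cv2.minAreaRect(P[:,:2].astype(np.float32)); return np.round(c,1).tolist(),np.round(s,1).tolist(),round((a+45)%90-45,1)
def sel(W,c,r,zl,zh):
    return W[(np.hypot(W[:,0]-c[0],W[:,1]-c[1])<r)&(W[:,2]>zl)&(W[:,2]<zh)]
E
python3 - <<'E'
from h import *
for n in ["top","scene"]:
    p=dict(np.load(n+"0.npz",allow_pickle=True));W,u,v=cloud(p)
    if n=="top":
        g=lambda U,V:W[np.argmin((u-U)**2+(v-V)**2)]
        for nm,q in dict(tamper=(234,211),bin=(384,211),jar=(314,208),rock=(316,272),table=(290,240),tr2=(248,282),dish=(438,122),bottle=(180,120)).items(): print(nm,g(*q).round(1))
        tc=g(234,211);bc=g(384,211)
    for nm,c,r,zl,zh in [("handle top",tc,40,100,130),("handle",tc,40,40,130),("tray",tc,65,11,26),("binrim",bc,105,70,82)]:
        Q=sel(W,c,r,zl,zh);print(n,nm,len(Q),Q.mean(0).round(1) if len(Q) else 0,rect(Q) if len(Q)>3 else 0)
    Q=sel(W,bc,55,15,71);print("stones z",np.percentile(Q[:,2],[2,25,50,75,95]).round(1))
E
```

```text
tamper [536.  169.3 114.1]
bin [ 539.4 -156.    52.1]
jar [ 5.473e+02 -2.000e-01  6.020e+01]
rock [408.4  -2.7  43.1]
table [481.4  55.9   2.1]
tr2 [386.5 152.6   4.1]
dish [ 7.535e+02 -2.930e+02 -3.000e-01]
bottle [729.8 280.7 124.7]
top handle top 158 [538.6 175.4 113. ] ([538.8, 175.9], [26.0, 25.8], 14.1)
top handle 229 [536.7 173.5 100.1] ([538.8, 175.9], [25.9, 26.0], 14.6)
top tray 780 [536.5 174.3  19.3] ([538.4, 177.9], [87.4, 86.3], 17.4)
top binrim 790 [ 537.9 -155.4   75.5] ([537.8, -155.0], [140.1, 140.4], 8.7)
stones z [20.8 29.1 47.4 52.3 56.1]
scene handle top 148 [545.9 174.9 111.6] ([542.6, 176.3], [27.0, 26.2], 12.7)
scene handle 397 [548.4 173.8  85.7] ([542.6, 176.2], [29.4, 29.0], 17.0)
scene tray 702 [551.5 172.2  19. ] ([541.2, 177.4], [88.5, 89.9], 17.3)
scene binrim 719 [ 545.  -153.5   75.6] ([539.7, -153.5], [141.2, 138.1], 9.0)
stones z [24.3 41.7 48.6 53.3 56.1]
```

>>> {"name": "apply_moves", "arguments": {"delta_rot": [[0,0,0],[0,0,0],[0,0,0],[0,0,0],[0,0,0],[0,0,0],[0,0,0],[0,0,0],[0,0,0],[0,0,0],[0,0,0],[0,0,0],[0,0,0],[0,0,0],[0,0,0],[0,0,0],[0,0,0],[0,0,0],[0,0,0],[0,0,0]], "xyz": [[-0.57,0.65,0],[-0.57,0.65,0],[-0.57,0.65,0],[-0.57,0.65,0],[-0.57,0.65,0],[-0.57,0.65,0],[-0.57,0.65,0],[-0.57,0.65,0],[-0.57,0.65,0],[-0.57,0.65,0],[-0.57,0.65,0],[-0.57,0.65,0],[-0.57,0.65,0],[-0.57,0.65,0],[-0.57,0.65,0],[-0.57,0.65,0],[-0.57,0.65,0],[-0.57,0.65,0],[-0.57,0.65,0],[-0.57,0.65,0]], "hand": [-1,-1,-1,-1,-1,-1,-1,-1,-1,-1,-1,-1,-1,-1,-1,-1,-1,-1,-1,-1]}}

```text
clock: 2.07
position: [354.7, -212.5, 231.6]
ee_rot: [-0.134, 0.991, -0.0, 0.0]
contact_force: [-0.4, 0.4, -0.3]
gripper_width: 85.3
grasp_force: 0.0
```

>>> {"name": "apply_moves", "arguments": {"delta_rot": [[0,0,0],[0,0,0],[0,0,0],[0,0,0],[0,0,0],[0,0,0],[0,0,0],[0,0,0],[0,0,0],[0,0,0],[0,0,0],[0,0,0],[0,0,0],[0,0,0],[0,0,0],[0,0,0],[0,0,0],[0,0,0],[0,0,0],[0,0,0]], "xyz": [[-0.57,0.65,0],[-0.57,0.65,0],[-0.57,0.65,0],[-0.57,0.65,0],[-0.57,0.65,0],[-0.57,0.65,0],[-0.57,0.65,0],[-0.57,0.65,0],[-0.57,0.65,0],[-0.57,0.65,0],[-0.57,0.65,0],[-0.57,0.65,0],[-0.57,0.65,0],[-0.57,0.65,0],[-0.57,0.65,0],[-0.57,0.65,0],[-0.57,0.65,0],[0,0,0],[0,0,0],[0,0,0]], "hand": [-1,-1,-1,-1,-1,-1,-1,-1,-1,-1,-1,-1,-1,-1,-1,-1,-1,-1,-1,-1]}}

```text
clock: 3.73
position: [514.2, 116.8, 231.2]
ee_rot: [-0.134, 0.991, -0.0, -0.0]
contact_force: [-0.4, 0.1, 0.3]
gripper_width: 85.4
grasp_force: 0.0
```

```bash
cat > look.py <<'E'
import sys
from h import *
from bench import arm, eyes
def wrist(name=None):
    s=arm.read_state();p=eyes.get_image("wrist")
    if name: cv2.imwrite(f"pics/{name}.png",p["frame"][:,:,::-1])
    return s,cloud(p,s)[0]
E
python3 - <<'E'
from look import *
s,W=wrist("w1")
for nm,c,r,zl,zh in [("handle top",(539,176),40,105,130),("handle",(539,176),40,40,130),("foot",(539,176),42,17,21),("tray",(539,177),66,19.5,26),("tray",(539,177),66,13,26)]:
    Q=sel(W,c,r,zl,zh);print(nm,len(Q),Q.mean(0).round(1) if len(Q) else 0,rect(Q) if len(Q)>3 else 0)
E
```

```text
handle top 932 [537.9 175.  113.1] ([539.2, 176.2], [26.2, 26.3], 13.5)
handle 1723 [534.8 172.8  95.9] ([539.2, 176.1], [26.2, 26.4], 13.5)
foot 1422 [533.1 169.3  18.4] ([536.1, 171.8], [72.9, 82.4], -43.2)
tray 1285 [531.8 172.5  21.4] ([538.8, 177.7], [85.9, 85.9], 16.7)
tray 3042 [531.8 172.2  19.2] ([538.7, 177.8], [86.1, 86.7], 16.9)
```

View pics/w1.png

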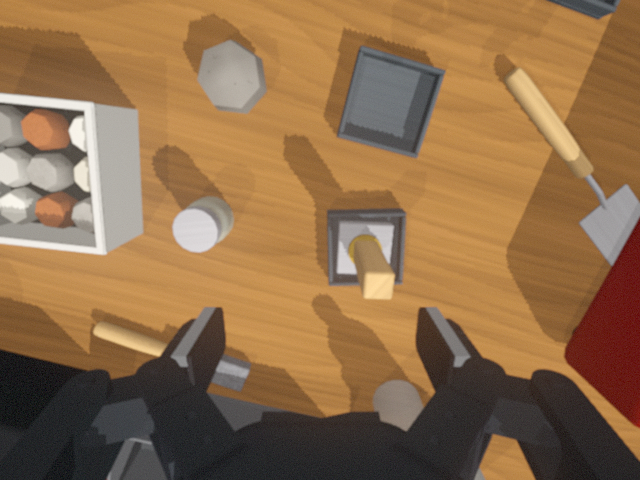

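>>> {"name": "apply_moves", "arguments": {"delta_rot": [[0,0,0],[0,0,0],[0,0,0],[0,0,0],[0,0,0.32],[0,0,0],[0,0,0],[0,0,0],[0,0,0],[0,0,0],[0,0,0],[0,0,0],[0,0,0],[0,0,0],[0,0,0],[0,0,0],[0,0,0],[0,0,0],[0,0,0]], "xyz": [[-0.4,0.506,0],[-0.4,0.506,0],[-0.4,0.506,0],[-0.4,0.506,0],[0,0,0],[0,0,0.6],[0,0,0.6],[0,0,0.6],[0,0,0.6],[0,0,0.6],[0,0,0.6],[0,0,0.6],[0,0,0.6],[0,0,0.6],[0,0,0.6],[0,0,0.4],[0,0,0.4],[0,0,0],[0,0,0]], "hand": [-1,-1,-1,-1,-1,-1,-1,-1,-1,-1,-1,-1,-1,-1,-1,-1,-1,-1,-1]}}

```text
clock: 5.37
position: [539.9, 176.9, 61.0]
ee_rot: [-0.118, 0.993, -0.0, -0.0]
contact_force: [-0.1, 0.5, -0.4]
gripper_width: 85.7
grasp_force: 0.0
```

Centred on the handle at the right height. I'll close, then lift.

>>> {"name": "apply_moves", "arguments": {"delta_rot": [[0,0,0],[0,0,0],[0,0,0],[0,0,0],[0,0,0],[0,0,0],[0,0,0],[0,0,0],[0,0,0],[0,0,0],[0,0,0],[0,0,0]], "xyz": [[0,0,0],[0,0,0],[0,0,0],[0,0,0],[0,0,0],[0,0,0],[0,0,0],[0,0,0],[0,0,0],[0,0,0],[0,0,0],[0,0,0]], "hand": [1,1,1,1,1,1,1,1,1,1,1,1]}}

```text
clock: 6.37
position: [540.0, 176.5, 61.8]
ee_rot: [-0.117, 0.993, -0.0, 0.0]
contact_force: [-1.6, -1.8, 5.2]
gripper_width: 25.6
grasp_force: 62.7
```

>>> {"name": "apply_moves", "arguments": {"delta_rot": [[0,0,0],[0,0,0],[0,0,0],[0,0,0],[0,0,0],[0,0,0],[0,0,0],[0,0,0],[0,0,0],[0,0,0],[0,0,0],[0,0,0],[0,0,0],[0,0,0],[0,0,0]], "xyz": [[0,0,-0.1],[0,0,-0.2],[0,0,-0.4],[0,0,-0.5],[0,0,-0.5],[0,0,-0.5],[0,0,-0.5],[0,0,-0.5],[0,0,-0.5],[0,0,-0.5],[0,0,-0.5],[0,0,0],[0,0,0],[0,0,0],[0,0,0]], "hand": [1,1,1,1,1,1,1,1,1,1,1,1,1,1,1]}}

```text
clock: 7.62
position: [539.0, 176.2, 177.6]
ee_rot: [-0.117, 0.993, -0.0, -0.001]
contact_force: [0.5, -0.3, -3.1]
gripper_width: 25.4
grasp_force: 61.8
```

>>> {"name": "apply_moves", "arguments": {"delta_rot": [[0,0,0.4],[0,0,0.37],[0,0,0],[0,0,0],[0,0,0],[0,0,0],[0,0,0],[0,0,0],[0,0,0],[0,0,0],[0,0,0],[0,0,0],[0,0,0],[0,0,0],[0,0,0],[0,0,0],[0,0,0],[0,0,0],[0,0,0]], "xyz": [[0,0,0],[0,0,0],[0.1,-0.3,0],[0.1,-0.6,0],[0.1,-0.7,0],[0.1,-0.7,0],[0.1,-0.7,0],[0.1,-0.7,0],[0.1,-0.7,0],[0.1,-0.7,0],[0.1,-0.7,0],[0.1,-0.7,0],[0.1,-0.7,0],[0.1,-0.7,0],[0.1,-0.7,0],[0.1,-0.5,0],[0,-0.2,0],[0,0,0],[0,0,0]], "hand": [1,1,1,1,1,1,1,1,1,1,1,1,1,1,1,1,1,1,1]}}

```text
clock: 9.2
position: [540.9, -58.7, 178.7]
ee_rot: [-0.077, 0.997, 0.0, -0.0]
contact_force: [0.0, 0.2, -3.9]
gripper_width: 25.1
grasp_force: 61.8
```

```bash
python3 - <<'E'
from look import *
s,W=wrist("w2");print(s["position"],s["ee_rot"],s["contact_force"])
Q=sel(W,(538.5,-154.5),108,70,82);print(len(Q),Q.mean(0).round(1),rect(Q))
c,_,a=rect(Q);t=np.radians(a)
L=(W[:,:2]-c)@np.array([[np.cos(t),-np.sin(t)],[np.sin(t),np.cos(t)]])
for i in range(9):
    d=np.array([(i//3-1)*40,(i%3-1)*40]);m=(np.abs(L-d).max(1)<11)&(W[:,2]<72)
    print(i,m.sum(),np.round(np.median(W[m,2]),1) if m.sum() else None)
p=eyes.get_image("top");W,_,_=cloud(p)
# tamper held, foot/handle check from the static camera
Q=W[(np.hypot(W[:,0]-s["position"][0],W[:,1]-s["position"][1])<60)&(W[:,2]>120)&(W[:,2]<150)];print("foot",len(Q),rect(Q) if len(Q)>5 else 0)
E
```

```text
[540.87100769 -58.73661349 178.70874683] [-7.70137333e-02  9.97030026e-01  1.08174643e-04 -3.51140060e-05] [ 0.01853027  0.21263285 -3.91734109]
6204 [ 526.1 -167.7   74.8] ([537.3, -154.6], [137.5, 138.2], 8.8)
0 752 51.8
1 774 53.9
2 751 45.0
3 672 51.3
4 699 53.9
5 653 44.6
6 580 49.2
7 600 51.4
8 611 53.5
foot 239 ([520.2, -59.2], [60.8, 28.2], -1.8)
```

View pics/w2.png

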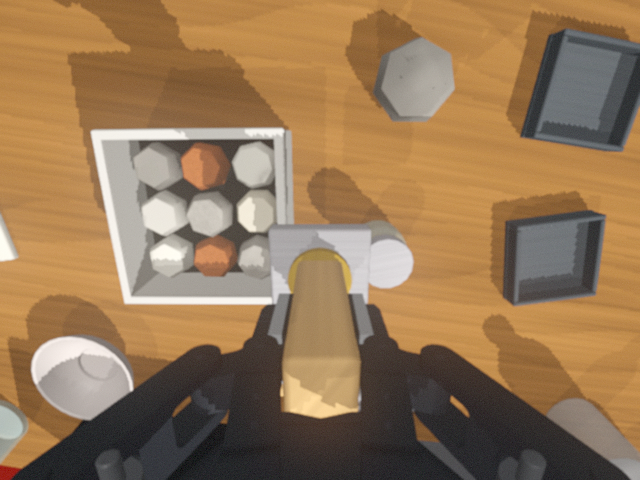

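>>> {"name": "apply_moves", "arguments": {"delta_rot": [[0,0,0],[0,0,0],[0,0,0],[0,0,0],[0,0,0],[0,0,0],[0,0,0],[0,0,0],[0,0,0],[0,0,0]], "xyz": [[0.28,-0.47,0],[0.28,-0.47,0],[0.28,-0.47,0],[0.28,-0.47,0],[0.28,-0.47,0],[0.28,-0.47,0],[0,0,0.4],[0,0,0.4],[0,0,0],[0,0,0]], "hand": [1,1,1,1,1,1,1,1,1,1]}}

```text
clock: 10.13
position: [509.7, -134.6, 157.6]
ee_rot: [-0.077, 0.997, 0.0, -0.001]
contact_force: [-0.1, -0.5, -3.0]
gripper_width: 25.1
grasp_force: 61.6
```

>>> {"name": "apply_moves", "arguments": {"delta_rot": [[0,0,0],[0,0,0],[0,0,0],[0,0,0],[0,0,0],[0,0,0],[0,0,0],[0,0,0],[0,0,0],[0,0,0],[0,0,0],[0,0,0],[0,0,0],[0,0,0]], "xyz": [[0,0,0.4],[0,0,0.4],[0,0,0.4],[0,0,0.4],[0,0,0.1],[0,0,0.1],[0,0,0.04],[0,0,0.04],[0,0,0.04],[0,0,0.04],[0,0,0.04],[0,0,0.04],[0,0,0],[0,0,0]], "hand": [1,1,1,1,1,1,1,1,1,1,1,1,1,1]}}

```text
clock: 11.3
position: [510.8, -134.7, 108.2]
ee_rot: [-0.077, 0.997, -0.0, 0.001]
contact_force: [0.6, 0.3, -0.4]
gripper_width: 25.7
grasp_force: 62.2
```

>>> {"name": "apply_moves", "arguments": {"delta_rot": [[0,0,0],[0,0,0],[0,0,0],[0,0,0],[0,0,0],[0,0,0]], "xyz": [[0,0,0.04],[0,0,0.04],[0,0,0.04],[0,0,0.04],[0,0,0],[0,0,0]], "hand": [1,1,1,1,1,1]}}

```text
clock: 11.8
position: [510.7, -134.7, 103.7]
ee_rot: [-0.077, 0.997, -0.0, 0.0]
contact_force: [1.1, 0.7, -1.6]
gripper_width: 25.3
grasp_force: 62.0
```

>>> {"name": "apply_moves", "arguments": {"delta_rot": [[0,0,0],[0,0,0],[0,0,0],[0,0,0],[0,0,0]], "xyz": [[0,0,0.02],[0,0,0.02],[0,0,0.02],[0,0,0.02],[0,0,0]], "hand": [1,1,1,1,1]}}

```text
clock: 12.22
position: [510.8, -134.7, 102.1]
ee_rot: [-0.077, 0.997, -0.0, 0.0]
contact_force: [1.6, 1.1, 0.8]
gripper_width: 25.2
grasp_force: 62.4
```

>>> {"name": "apply_moves", "arguments": {"delta_rot": [[0,0,0],[0,0,0],[0,0,0]], "xyz": [[0,0,0.02],[0,0,0.02],[0,0,0]], "hand": [1,1,1]}}

```text
clock: 12.47
position: [510.7, -134.7, 101.1]
ee_rot: [-0.077, 0.997, -0.0, 0.0]
contact_force: [1.1, -0.4, 1.9]
gripper_width: 25.3
grasp_force: 62.6
```

>>> {"name": "apply_moves", "arguments": {"delta_rot": [[0,0,0],[0,0,0],[0,0,0]], "xyz": [[0,0,0.02],[0,0,0.02],[0,0,0]], "hand": [1,1,1]}}

```text
clock: 12.72
position: [510.7, -134.7, 99.9]
ee_rot: [-0.077, 0.997, -0.0, 0.0]
contact_force: [1.2, 0.6, 1.9]
gripper_width: 25.4
grasp_force: 62.6
```

>>> {"name": "apply_moves", "arguments": {"delta_rot": [[0,0,0],[0,0,0],[0,0,0]], "xyz": [[0,0,0.02],[0,0,0.01],[0,0,0]], "hand": [1,1,1]}}

```text
clock: 12.97
position: [510.7, -134.7, 99.5]
ee_rot: [-0.077, 0.997, -0.0, 0.0]
contact_force: [1.1, -0.3, 4.1]
gripper_width: 25.3
grasp_force: 63.0
```

>>> {"name": "apply_moves", "arguments": {"delta_rot": [[0,0,0],[0,0,0],[0,0,0]], "xyz": [[0,0,0.02],[0,0,0.02],[0,0,0]], "hand": [1,1,1]}}

```text
clock: 13.22
position: [510.8, -134.8, 99.3]
ee_rot: [-0.077, 0.997, -0.0, 0.001]
contact_force: [-0.1, 1.3, 8.9]
gripper_width: 25.2
grasp_force: 63.6
```

>>> {"name": "apply_moves", "arguments": {"delta_rot": [[0,0,0],[0,0,0],[0,0,0]], "xyz": [[0,0,0.02],[0,0,0.01],[0,0,0]], "hand": [1,1,1]}}

```text
clock: 13.47
position: [510.8, -134.8, 99.1]
ee_rot: [-0.078, 0.997, -0.0, 0.001]
contact_force: [-1.6, 1.2, 12.2]
gripper_width: 25.1
grasp_force: 64.0
```

>>> {"name": "apply_moves", "arguments": {"delta_rot": [[0,0,0],[0,0,0],[0,0,0]], "xyz": [[0,0,0.02],[0,0,0],[0,0,0]], "hand": [1,1,1]}}

```text
clock: 13.72
position: [510.8, -134.8, 99.0]
ee_rot: [-0.078, 0.997, -0.0, 0.001]
contact_force: [-1.6, 0.3, 14.3]
gripper_width: 25.1
grasp_force: 64.4
```

>>> {"name": "apply_moves", "arguments": {"delta_rot": [[0,0,0],[0,0,0],[0,0,0],[0,0,0],[0,0,0],[0,0,0],[0,0,0],[0,0,0]], "xyz": [[0,0,-0.2],[0,0,-0.3],[0,0,-0.3],[-0.48,0,0],[-0.48,0,0],[-0.48,0,0],[-0.48,0,0],[0,0,0]], "hand": [1,1,1,1,1,1,1,1]}}

```text
clock: 14.38
position: [559.1, -127.0, 116.0]
ee_rot: [-0.077, 0.997, -0.0, -0.0]
contact_force: [0.5, 0.1, -3.9]
gripper_width: 25.6
grasp_force: 61.7
```

>>> {"name": "apply_moves", "arguments": {"delta_rot": [[0,0,0],[0,0,0],[0,0,0],[0,0,0],[0,0,0],[0,0,0],[0,0,0],[0,0,0],[0,0,0],[0,0,0],[0,0,0],[0,0,0],[0,0,0],[0,0,0],[0,0,0]], "xyz": [[0,0,0.04],[0,0,0.04],[0,0,0.04],[0,0,0.04],[0,0,0.04],[0,0,0.04],[0,0,0.04],[0,0,0.04],[0,0,0.04],[0,0,0.04],[0,0,0.04],[0,0,0.04],[0,0,0.04],[0,0,0.04],[0,0,0]], "hand": [1,1,1,1,1,1,1,1,1,1,1,1,1,1,1]}}

```text
clock: 15.63
position: [557.6, -127.4, 102.5]
ee_rot: [-0.077, 0.997, 0.0, -0.0]
contact_force: [-1.6, -0.7, -1.3]
gripper_width: 25.4
grasp_force: 62.2
```

>>> {"name": "apply_moves", "arguments": {"delta_rot": [[0,0,0],[0,0,0],[0,0,0],[0,0,0],[0,0,0]], "xyz": [[0,0,0.04],[0,0,0.04],[0,0,0.04],[0,0,0.04],[0,0,0]], "hand": [1,1,1,1,1]}}

```text
clock: 16.05
position: [558.0, -127.4, 99.5]
ee_rot: [-0.077, 0.997, -0.0, 0.0]
contact_force: [-3.3, -0.6, 3.0]
gripper_width: 25.3
grasp_force: 62.5
```

>>> {"name": "apply_moves", "arguments": {"delta_rot": [[0,0,0],[0,0,0],[0,0,0]], "xyz": [[0,0,0.04],[0,0,0],[0,0,0]], "hand": [1,1,1]}}

```text
clock: 16.3
position: [558.1, -127.4, 99.3]
ee_rot: [-0.078, 0.997, -0.0, 0.0]
contact_force: [-4.6, 1.0, 8.7]
gripper_width: 25.6
grasp_force: 63.1
```

>>> {"name": "apply_moves", "arguments": {"delta_rot": [[0,0,0],[0,0,0],[0,0,0],[0,0,0]], "xyz": [[0,0,0.02],[0,0,0.02],[0,0,0],[0,0,0]], "hand": [1,1,1,1]}}

```text
clock: 16.63
position: [558.1, -127.4, 99.1]
ee_rot: [-0.078, 0.997, -0.0, 0.001]
contact_force: [-6.0, 0.9, 12.1]
gripper_width: 25.5
grasp_force: 64.0
```

>>> {"name": "apply_moves", "arguments": {"delta_rot": [[0,0,0],[0,0,0],[0,0,0],[0,0,0],[0,0,0],[0,0,0],[0,0,0],[0,0,0],[0,0,0],[0,0,0]], "xyz": [[0,0,0.02],[0,0,0],[0,0,-0.2],[0,0,-0.3],[0,0,-0.3],[0,-0.48,0],[0,-0.48,0],[0,-0.48,0],[0,-0.48,0],[0,0,0]], "hand": [1,1,1,1,1,1,1,1,1,1]}}

```text
clock: 17.47
position: [565.4, -177.4, 115.6]
ee_rot: [-0.076, 0.997, -0.0, -0.0]
contact_force: [-0.5, 0.2, -3.8]
gripper_width: 25.7
grasp_force: 61.8
```

>>> {"name": "apply_moves", "arguments": {"delta_rot": [[0,0,0],[0,0,0],[0,0,0],[0,0,0],[0,0,0],[0,0,0],[0,0,0],[0,0,0],[0,0,0],[0,0,0],[0,0,0],[0,0,0],[0,0,0],[0,0,0],[0,0,0],[0,0,0],[0,0,0]], "xyz": [[0,0,0.04],[0,0,0.04],[0,0,0.04],[0,0,0.04],[0,0,0.04],[0,0,0.04],[0,0,0.04],[0,0,0.04],[0,0,0.04],[0,0,0.04],[0,0,0.04],[0,0,0.04],[0,0,0.04],[0,0,0.04],[0,0,0.04],[0,0,0],[0,0,0]], "hand": [1,1,1,1,1,1,1,1,1,1,1,1,1,1,1,1,1]}}

```text
clock: 18.88
position: [565.3, -174.6, 101.2]
ee_rot: [-0.077, 0.997, 0.0, 0.0]
contact_force: [-0.2, 2.8, -0.5]
gripper_width: 25.0
grasp_force: 62.2
```

>>> {"name": "apply_moves", "arguments": {"delta_rot": [[0,0,0],[0,0,0],[0,0,0],[0,0,0],[0,0,0]], "xyz": [[0,0,0.04],[0,0,0.04],[0,0,0.04],[0,0,0],[0,0,0]], "hand": [1,1,1,1,1]}}

```text
clock: 19.3
position: [565.4, -174.8, 99.5]
ee_rot: [-0.077, 0.997, -0.0, 0.0]
contact_force: [-2.2, 3.4, 6.1]
gripper_width: 25.7
grasp_force: 62.9
```

>>> {"name": "apply_moves", "arguments": {"delta_rot": [[0,0,0],[0,0,0],[0,0,0]], "xyz": [[0,0,0.04],[0,0,0],[0,0,0]], "hand": [1,1,1]}}

```text
clock: 19.55
position: [565.5, -174.8, 99.3]
ee_rot: [-0.078, 0.997, -0.0, 0.001]
contact_force: [-3.2, 2.4, 9.5]
gripper_width: 25.1
grasp_force: 63.4
```

>>> {"name": "apply_moves", "arguments": {"delta_rot": [[0,0,0],[0,0,0],[0,0,0],[0,0,0]], "xyz": [[0,0,0.03],[0,0,0.02],[0,0,0],[0,0,0]], "hand": [1,1,1,1]}}

```text
clock: 19.88
position: [565.5, -174.9, 99.0]
ee_rot: [-0.078, 0.997, -0.0, 0.001]
contact_force: [-4.5, 3.9, 14.4]
gripper_width: 25.2
grasp_force: 64.3
```

>>> {"name": "apply_moves", "arguments": {"delta_rot": [[0,0,0],[0,0,0],[0,0,0],[0,0,0],[0,0,0],[0,0,0],[0,0,0],[0,0,0]], "xyz": [[0,0,-0.2],[0,0,-0.3],[0,0,-0.3],[0.48,0,0],[0.48,0,0],[0.48,0,0],[0.48,0,0],[0,0,0]], "hand": [1,1,1,1,1,1,1,1]}}

```text
clock: 20.55
position: [515.0, -182.4, 115.6]
ee_rot: [-0.077, 0.997, 0.0, -0.002]
contact_force: [-0.1, 0.7, -3.9]
gripper_width: 25.6
grasp_force: 61.7
```

>>> {"name": "apply_moves", "arguments": {"delta_rot": [[0,0,0],[0,0,0],[0,0,0],[0,0,0],[0,0,0],[0,0,0],[0,0,0],[0,0,0],[0,0,0],[0,0,0],[0,0,0],[0,0,0],[0,0,0],[0,0,0],[0,0,0],[0,0,0],[0,0,0]], "xyz": [[0,0,0.04],[0,0,0.04],[0,0,0.04],[0,0,0.04],[0,0,0.04],[0,0,0.04],[0,0,0.04],[0,0,0.04],[0,0,0.04],[0,0,0.04],[0,0,0.04],[0,0,0.04],[0,0,0.04],[0,0,0.04],[0,0,0.04],[0,0,0],[0,0,0]], "hand": [1,1,1,1,1,1,1,1,1,1,1,1,1,1,1,1,1]}}

```text
clock: 21.97
position: [517.7, -182.1, 100.9]
ee_rot: [-0.077, 0.997, -0.0, -0.0]
contact_force: [0.4, -0.6, -3.3]
gripper_width: 25.4
grasp_force: 61.9
```

>>> {"name": "apply_moves", "arguments": {"delta_rot": [[0,0,0],[0,0,0],[0,0,0],[0,0,0],[0,0,0]], "xyz": [[0,0,0.04],[0,0,0.04],[0,0,0.04],[0,0,0],[0,0,0]], "hand": [1,1,1,1,1]}}

```text
clock: 22.38
position: [517.8, -182.3, 99.5]
ee_rot: [-0.078, 0.997, -0.0, 0.0]
contact_force: [-2.9, 1.3, 5.4]
gripper_width: 25.5
grasp_force: 62.8
```

>>> {"name": "apply_moves", "arguments": {"delta_rot": [[0,0,0],[0,0,0],[0,0,0]], "xyz": [[0,0,0.04],[0,0,0],[0,0,0]], "hand": [1,1,1]}}

```text
clock: 22.63
position: [517.9, -182.3, 99.3]
ee_rot: [-0.078, 0.997, -0.0, 0.0]
contact_force: [-3.6, 2.1, 9.8]
gripper_width: 25.3
grasp_force: 63.4
```

>>> {"name": "apply_moves", "arguments": {"delta_rot": [[0,0,0],[0,0,0],[0,0,0],[0,0,0]], "xyz": [[0,0,0.03],[0,0,0.02],[0,0,0],[0,0,0]], "hand": [1,1,1,1]}}

```text
clock: 22.97
position: [517.9, -182.3, 99.0]
ee_rot: [-0.078, 0.997, -0.001, 0.001]
contact_force: [-5.7, 2.9, 15.5]
gripper_width: 25.3
grasp_force: 64.4
```

>>> {"name": "apply_moves", "arguments": {"delta_rot": [[0,0,0],[0,0,0],[0,0,0],[0,0,0],[0,0,0],[0,0,0],[0,0,0],[0,0,0],[0,0,0],[0,0,0],[0,0,0],[0,0,0],[0,0,0],[0,0,0],[0,0,0],[0,0,0]], "xyz": [[0,0,-0.2],[0,0,-0.4],[0,0,-0.6],[0,0,-0.6],[0,0,-0.6],[0,0,-0.6],[0,0,-0.4],[-0.2,0.6,0],[-0.2,0.6,0],[-0.2,0.6,0],[-0.2,0.6,0],[-0.2,0.6,0],[-0.2,0.6,0],[-0.2,0.6,0],[-0.2,0.6,0],[0,0,0]], "hand": [1,1,1,1,1,1,1,1,1,1,1,1,1,1,1,1]}}

```text
clock: 24.3
position: [539.2, -55.3, 180.4]
ee_rot: [-0.078, 0.997, 0.0, -0.0]
contact_force: [-0.5, -0.1, -4.5]
gripper_width: 25.2
grasp_force: 61.5
```

```bash
python3 - <<'E'
from look import *
s,W=wrist("w3");print(s["position"],s["ee_rot"],s["contact_force"])
Q=sel(W,(538.5,-154.5),108,70,82);print(len(Q),rect(Q))
c,_,a=rect(Q);t=np.radians(a)
L=(W[:,:2]-c)@np.array([[np.cos(t),-np.sin(t)],[np.sin(t),np.cos(t)]])
for i in range(9):
    d=np.array([(i//3-1)*40,(i%3-1)*40]);m=(np.abs(L-d).max(1)<11)&(W[:,2]<72)
    print(i,m.sum(),np.round(np.median(W[m,2]),1) if m.sum() else None)
Q=sel(W,(538.8,177.7),66,19.5,26);print("tray",len(Q),rect(Q) if len(Q)>5 else 0)
E
```

```text
[539.15159097 -55.30479406 180.41084697] [-7.83808052e-02  9.96923441e-01  3.16797510e-04 -4.23839658e-05] [-0.46992028 -0.1457298  -4.4561679 ]
6040 ([537.4, -154.6], [137.7, 138.5], 8.8)
0 701 42.7
1 725 42.5
2 739 42.2
3 624 42.4
4 627 42.2
5 631 42.2
6 553 42.4
7 552 42.2
8 561 42.2
tray 1330 ([538.8, 176.9], [86.1, 86.4], 16.2)
```

All nine stones now read 42.2–42.7 mm, level, and each quadrant stalled at about 18–20 N, so they are bedded. Next I'll take the tamper back.

>>> {"name": "apply_moves", "arguments": {"delta_rot": [[0,0,-0.43],[0,0,-0.43],[0,0,-0.43],[0,0,0],[0,0,0],[0,0,0],[0,0,0],[0,0,0],[0,0,0],[0,0,0],[0,0,0],[0,0,0],[0,0,0],[0,0,0],[0,0,0],[0,0,0],[0,0,0],[0,0,0],[0,0,0],[0,0,0]], "xyz": [[0,0,0],[0,0,0],[0,0,0],[-0.178,0.4,0],[-0.178,0.65,0],[-0.178,0.65,0],[-0.178,0.65,0],[-0.178,0.65,0],[-0.178,0.65,0],[-0.178,0.65,0],[-0.178,0.65,0],[-0.178,0.65,0],[-0.178,0.65,0],[-0.178,0.65,0],[-0.178,0.65,0],[-0.178,0.65,0],[-0.178,0.5,0],[-0.178,0.2,0],[0,0,0],[0,0,0]], "hand": [1,1,1,1,1,1,1,1,1,1,1,1,1,1,1,1,1,1,1,1]}}

```text
clock: 26.02
position: [539.2, 174.7, 180.6]
ee_rot: [-0.144, 0.99, -0.0, -0.0]
contact_force: [-0.4, -0.9, -3.4]
gripper_width: 25.4
grasp_force: 61.6
```

>>> {"name": "apply_moves", "arguments": {"delta_rot": [[0,0,0],[0,0,0],[0,0,0],[0,0,0],[0,0,0],[0,0,0],[0,0,0],[0,0,0],[0,0,0],[0,0,0],[0,0,0],[0,0,0],[0,0,0],[0,0,0]], "xyz": [[-0.03,0.11,0],[0,0,0.5],[0,0,0.5],[0,0,0.5],[0,0,0.5],[0,0,0.5],[0,0,0.5],[0,0,0.5],[0,0,0.5],[0,0,0.2],[0,0,0.2],[0,0,0.16],[0,0,0],[0,0,0]], "hand": [1,1,1,1,1,1,1,1,1,1,1,1,1,1]}}

```text
clock: 27.18
position: [539.4, 177.8, 67.2]
ee_rot: [-0.144, 0.99, 0.0, 0.0]
contact_force: [0.1, 0.2, -4.3]
gripper_width: 25.3
grasp_force: 61.7
```

>>> {"name": "apply_moves", "arguments": {"delta_rot": [[0,0,0],[0,0,0],[0,0,0],[0,0,0],[0,0,0],[0,0,0],[0,0,0]], "xyz": [[0,0,0.04],[0,0,0.04],[0,0,0.04],[0,0,0.04],[0,0,0.04],[0,0,0],[0,0,0]], "hand": [1,1,1,1,1,1,1]}}

```text
clock: 27.77
position: [539.2, 177.8, 61.9]
ee_rot: [-0.144, 0.99, 0.0, 0.0]
contact_force: [0.1, -0.0, -3.8]
gripper_width: 25.3
grasp_force: 61.6
```

>>> {"name": "apply_moves", "arguments": {"delta_rot": [[0,0,0],[0,0,0],[0,0,0],[0,0,0]], "xyz": [[0,0,0.02],[0,0,0.02],[0,0,0],[0,0,0]], "hand": [1,1,1,1]}}

```text
clock: 28.1
position: [539.3, 177.8, 61.8]
ee_rot: [-0.145, 0.989, 0.0, 0.0]
contact_force: [-2.5, -2.5, 6.0]
gripper_width: 25.6
grasp_force: 62.8
```

>>> {"name": "apply_moves", "arguments": {"delta_rot": [[0,0,0],[0,0,0],[0,0,0],[0,0,0],[0,0,0],[0,0,0],[0,0,0],[0,0,0],[0,0,0],[0,0,0],[0,0,0],[0,0,0]], "xyz": [[0,0,-0.02],[0,0,0],[0,0,0],[0,0,0],[0,0,0],[0,0,0],[0,0,0],[0,0,0],[0,0,0],[0,0,0],[0,0,0],[0,0,0]], "hand": [1,1,0.2,0,-0.2,-0.4,-0.6,-0.8,-1,-1,-1,-1]}}

```text
clock: 29.1
position: [539.1, 177.7, 61.3]
ee_rot: [-0.144, 0.99, 0.0, 0.0]
contact_force: [-0.2, 0.1, -0.0]
gripper_width: 85.5
grasp_force: 0.0
```

>>> {"name": "apply_moves", "arguments": {"delta_rot": [[0,0,0],[0,0,0],[0,0,0],[0,0,0],[0,0,0],[0,0,0],[0,0,0],[0,0,0],[0,0,0],[0,0,0],[0,0,0],[0,0,0],[0,0,0],[0,0,0],[0,0,0]], "xyz": [[0,0,0],[0,0,-0.2],[0,0,-0.4],[0,0,-0.5],[0,0,-0.5],[0,0,-0.5],[0,0,-0.5],[0,0,-0.5],[0,0,-0.5],[0,0,-0.5],[0,0,-0.5],[0,0,-0.5],[0,0,-0.5],[0,0,0],[0,0,0]], "hand": [-1,-1,-1,-1,-1,-1,-1,-1,-1,-1,-1,-1,-1,-1,-1]}}

```text
clock: 30.35
position: [539.4, 178.0, 202.6]
ee_rot: [-0.144, 0.99, 0.001, 0.001]
contact_force: [-1.1, -0.1, -0.7]
gripper_width: 85.3
grasp_force: 0.0
```

```bash
python3 - <<'E'
from look import *
s=arm.read_state();print(s["clock"],s["position"],s["contact_force"],s["gripper_width"])
s,W=wrist("w4")
Wt=cloud(eyes.get_image("scene"))[0]
for n,X in (("wrist",W),("scene",Wt)):
  for nm,c,r,zl,zh in [("handle top",(539,176),40,105,130),("handle",(539,176),40,40,130),("tray",(539,177),66,19.5,26)]:
    Q=sel(X,c,r,zl,zh);print(n,nm,len(Q),Q.mean(0).round(1) if len(Q) else 0,rect(Q) if len(Q)>3 else 0)
E
```

```text
30.35 [539.36820028 177.96446325 202.55545864] [-1.0924088  -0.08980439 -0.69479257] 85.27349415337949
wrist handle top 1225 [537.3 177.7 113.5] ([538.5, 178.1], [25.3, 26.0], 16.5)
wrist handle 1800 [534.  176.7 101.6] ([538.4, 178.0], [25.3, 26.0], 16.9)
wrist tray 1673 [531.4 175.8  21.4] ([538.9, 177.5], [85.5, 85.9], 16.7)
scene handle top 129 [544.1 177.1 113.4] ([541.8, 178.4], [26.8, 27.9], 16.7)
scene handle 404 [547.7 175.7  85.6] ([542.0, 178.5], [28.4, 27.9], 16.8)
scene tray 358 [550.8 172.8  21.8] ([542.3, 178.4], [87.9, 89.6], 16.7)
```

View pics/w4.png

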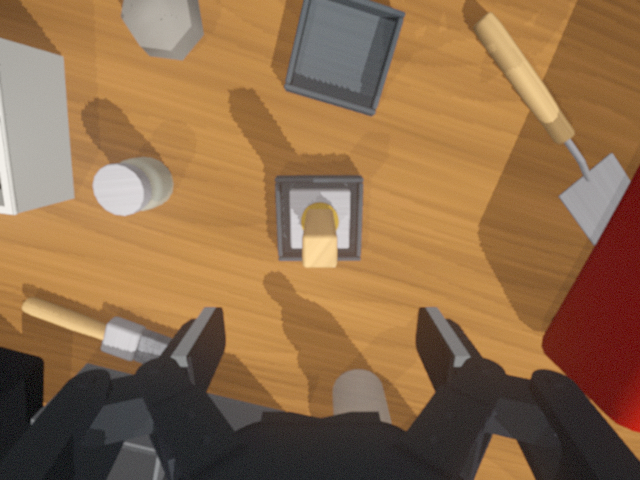

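The picture shows the tamper upright and centred in its tray at (320,220). The gripper is open and clear of it.

```bash
python3 -c "
from bench import arm
print(arm.job_done())"
```

```text
the job is handed in; nothing more can be done
None
```

I pressed all nine stones onto their bed, with tops level to about 0.5 mm in the camera check. The tamper is upright and released in its tray, and the job was handed in at about 30 s; the hand-in returned no verdict.

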